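# Set the sprung length slide and punch-mark a steel tube

## Task

A square steel tube lies in the sprung slide of the marking jig. Pull the slide out by its upright tab until its pointer is in line with the fin of the marker block and let it stay there; then push the punch's mushroom knob straight down against its spring until the punch stops firmly on the tube, hold it there for about a second without ramming it, and let it rise again. Do not let the punch touch the tube before the slide is set, keep the tube in its slide, and leave the other things on the table alone.

Things in the scene. Friction and masses are not known exactly. Their poses are not given: they have to be found in the camera images.
- jig: the marking jig's dark steel base plate, 210 x 440 x 20 mm, fixed, on levelling feet 8 to 24 mm tall. Origin: underside of the plate, below the punch axis; z up, y along the slide (pulled towards +y); the press column stands on its +x side. The plate reaches from x = -110 to 100 and y = -205 to 235 mm.
- tab_top (a point): centre of the top edge of the slide's upright pull tab: aluminium, 50 mm wide (jig x), 12 thick (jig y), 55 tall; 60 mm free on its punch side (then a 22 mm end wall and the tube), open on the other. The slide moves only along jig y, 0 to 125 mm; a spring pulls it home, a brake holds it where it is left; 6 to 9 N move it.
- pointer (a point): tip of the thin pointer (3 mm wide) that reaches from the slide's floor, at the tab's mid-thickness, towards the marker's side (jig +x). Same jig y as tab_top; 56 mm to the jig's +x of the tab's middle and 52 mm below its top.
- marker: small fixed steel block, 22 x 26 x 12 mm, on the base plate beside the slide, with a thin upright fin (3 mm thick, 26 mm tall) across its middle that points at the slide. It sets the length: 45 to 100 mm beyond the pointer at the start. Origin: under the middle of the fin, on the plate; same axes as the jig.
- press: fixed punch stand: a steel column (32 mm thick, axis 65 mm to jig +x) with a grey arm 110 x 44 x 50 mm over the slide, 80 to 130 mm above the origin. Origin on the punch axis, 0 to 10 mm above the base plate's top (the arm is clamped at different heights); same axes as the jig.
- punch: sprung punch: 16 mm steel rod, black mushroom knob 50 mm across on top, slides straight down 40 mm at most. Origin on its axis, 140 mm below the knob's top. The thin bit in its foot sticks out by a length that differs each time and is not measured: it meets the tube after 8 to 30 mm of travel. The spring pushes back 5 N at rest, 6 to 9 N as the bit arrives; a good mark takes 8 to 20 N more.
- knob_top (a point): centre of the knob's flat top (32 mm across), 200 mm above the press origin at rest; clear space all round above the arm.
- tube: square steel tube 30 x 180 x 30 mm, about 0.35 kg, lying loose in the slide's shallow tray along jig y. Origin: centre of its underside.
- wrench: bystander: open wrench, 150 mm, lying on the jig plate's front strip. Origin: centre of its underside.
- offcut: bystander: steel offcut 35 x 60 x 22 mm on the jig plate. Origin: centre of its underside.
- hammer: bystander: hammer 260 mm long. Origin: centre of its underside.
- brush: bystander: brush 200 mm long. Origin: centre of its underside.
- tin: bystander: closed plain metal can, 70 mm across, 110 mm tall. Origin: centre of its underside.
- bracket: bystander: bent steel bracket 120 x 25 x 75 mm. Origin: centre of the underside of its long leg.
- billet: bystander: steel block 90 x 60 x 60 mm. Origin: centre of its underside.
Things that resemble listed ones, but are neither listed nor needed, are in the scene too. What is meant by the tube is not yellow, and is the smaller of those in its own colour.

How it is judged:
On the way, in this order (a step that is already met when the one before it is completed fails the run):
1. the slide is pulled out: its pointer is in line with the marker's fin to 4 mm and stays there (y of pointer in the frame of marker between -0.004 and 0.004 m), for 0.4 s.
2. with the slide so set, the punch is pressed onto the tube with at least 6 N for 0.8 s (all of step 1 and contact force between punch and tube above 6 N), for 0.8 s.
At the end, for the whole second after the job is handed in: The pointer is within 4 mm of the marker's fin along the slide, the knob has risen to within 4 mm of its rest height (200 mm above the press origin), the punch is off the tube, and the tube lies flat and still in the slide's tray (all of step 1 and z of knob_top in the frame of press above 0.196 m and distance between tube and pointer below 0.182 m and angle between tube's own z axis and vertical below 0.06 rad and contact force between punch and tube below 0.5 N and linear speed of tube below 0.02 m/s); the robot touches nothing.
It fails at once if the punch touches the tube while the pointer is more than 6 mm off the marker's fin (contact force between punch and tube above 0.5 N and not (y of pointer in the frame of marker between -0.006 and 0.006 m)).
It fails at once if the punch is rammed onto the tube with more than 40 N (contact force between punch and tube above 40 N).
It fails at once if a bystander is moved by more than 20 mm (distance of any of wrench, offcut, hammer, brush, tin, bracket, billet from where it was at the start of the episode above 0.02 m).
It also fails if it takes over 51 s, if anything falls off the work surface, if the arm or the gripper's body presses on something with over 40 N, if the wrist force passes 120 N, or if a joint passes its speed limit or range.

## Robot

A 7-joint arm with a two-finger parallel gripper is mounted at the origin on the work surface. World frame = base frame: x ahead of the robot, y to its left, z up, the work surface at z = 0. Lengths are in m, angles in rad, forces in N, time in s.
With the tool pointing down it reaches from about 0.425 to 0.925 m from the base axis. Payload 6.8 kg.
Tool frame: the origin (TCP) lies at the very end of the fingers, on their centre line; the grasp point (between the pads) lies 19 mm behind it (grip_point_offset is the distance from the TCP to the grasp point, in m); z points along the fingers, y is the line along which they close (so a half turn about z gives the same grasp; the last joint's range is limited). The gripper opens to 85 mm and grips with 20 to 120 N. Pads are 22 mm wide; open, the fingers measure 114 mm over their backs; the gripper's body (76 mm by 85 mm) begins 54 mm behind the grasp point. The pads swing forward as they close: fully open they stand 13 mm farther back than shut.
Start: joints at [1.07, 0.477, 0.022, 1.555, -0.011, 1.109, -0.083], TCP at [0.258, -0.624, 0.231] pointing down, gripper open.
Joint ranges: [-2.96, 2.96], [-0.34, 2.1], [-1.41, 1.46], [0.24, 2.44], [-1.37, 4.51], [0.17, 1.92], [-2.96, 2.96]. Speed limits (rad/s): [2.39, 2.39, 3.14, 3.14, 3.14, 3.14, 3.14].

## Interface

Orientations are given as a unit quaternion [w, x, y, z].
In Python, from station import * gives the robot as it stands.
- The arm moves only by the tool carry_out, never from a script. Its argument "rows" is text: rows parted by semicolons, each of 4 numbers parted by spaces: the shift along the world's x, y, z in mm, then the turn about the world's z in degrees. In form: dx dy dz yaw; .... A call has 1 to 10 rows; each row shifts and turns the commanded pose from where the row before left it; what a row does not reach is not made up. A row lasts 1/8 s, in which the tool goes at most 62.5 mm and 10.7 degrees, less where a joint would pass 70% of its speed; a pose out of reach is approached as far as the arm can. A call is refused whole if a number of a shift passes 62.5 or a number of a turn 10.7, either way. A call with a gripper value outside its range is refused whole. "claw" is the finger opening in mm, from 0 to 85.4, set as the call begins (left out, the last holds). The fingers move at their own pace and stop on an object; "force" is the grip in N (left out, the last holds). Time passes only in rows, so rows that do not move let the fingers close. It gives the time, the measured TCP pose, the force, the opening and the grip force at its end, in the units of the state.
- get_obs(): the state, without advancing time (a new reading comes with each control period).
- read_camera(name): name is "scene" or "top" or "wrist"; returns a dict with "img" (384x512x3 uint8, blue, green, red), "fov_y" (degrees; the focal length in pixels is half the picture's height over the tangent of half this angle, whatever the lens; pixels are square), "cx", "cy" (the principal point, pixels), "world_to_cam" (4x4, takes a point from world to camera coordinates). Camera axes: x right, y up, looking along -z (the intrinsics and any distortion apply to the point x, -y, -z); pixel columns grow to the right and rows downward; lengths in m; the calibration is good to about 2 mm. A picture is of the moment at which its call begins. There is no depth.
- hand_in(): hands the job in; it is judged then, once.
Trained networks look in the newest picture that a camera, given by its name, has taken for a name from the list of things; names that differ only in an ending like _2 or _b are one class to them, and where a whole thing is asked for, a point or a joint stands for the part that bears it (a point fixed in the world has none). Each returns a list of dicts, best first, with "confidence" (0 to 1); they miss things now and then, are a little off and sometimes report something else, mostly with a low value. They report only what shows in the picture. A call takes as long as a camera call. They do not tell look-alikes from the thing itself.
- recognise(camera, thing): "centre" ([column, row] in pixels, amid what is visible of it).
- outline_of(camera, thing): "pixels" (384x512 bool, what is visible of it) and "centre" ([column, row] in pixels, amid what is visible of it).
- place_of(camera, thing): "centre" ([column, row] in pixels: a listed point, or the origin of a listed thing).
The state is a dict: "t": time; "q": joint angles; "joint_vel": joint speeds; "joint_torque": joint torques, N m; "eef_pos": TCP position; "tool_rot": TCP orientation; "contact_force": force on the tool from outside, world axes, zero at the start; "torque": the same for the moment, N m; "gripper_width": opening from 0.0 (shut) to 1.0 (fully open); "grasp_force": force on a finger pad.
Only numpy, scipy, OpenCV 4.12 (cv2) and the standard library are available. Lean on these libraries where they do the work, as an engineer would, in place of code of your own. Each camera call takes 0.05 s, during which the arm holds its last target. There are 200 camera calls.

## Working session

There is one attempt and no reset: what is moved stays moved. The work goes in short steps, Python scripts to look and compute and a tool call to move; the robot and the scene stay as the last step left them, time stands still between calls to the robot, and variables do not carry over. Pictures are saved under pics/ and viewed, at most 10 in all, crops included, and the job is handed in when it is done.

Besides the shell and the picture viewer there is one more tool, called in YAML: its name, and indented under it one key for each argument. carry_out: Moves the arm, as the interface text tells. Its arguments: {"type":"object","properties":{"rows":{"type":"string"},"claw":{"type":"number"},"force":{"type":"number"}},"required":["rows"]}

```bash
mkdir -p pics; cat > h.py <<'E'
from station import *
import numpy as np, cv2
def ray(c,px):
    f=192/np.tan(np.radians(c["fov_y"])/2); W=np.array(c["world_to_cam"])
    d=np.array([(px[0]-c["cx"])/f,-(px[1]-c["cy"])/f,-1.0]); R=W[:3,:3]
    return -R.T@W[:3,3], R.T@d/np.linalg.norm(d)
def proj(c,p):
    f=192/np.tan(np.radians(c["fov_y"])/2); W=np.array(c["world_to_cam"]); q=W[:3,:3]@np.array(p)+W[:3,3]
    return np.array([c["cx"]+f*q[0]/-q[2], c["cy"]+f*q[1]/q[2]])
def tri(l):
    A=np.zeros((3,3));b=np.zeros(3)
    for o,d in l:
        P=np.eye(3)-np.outer(d,d);A+=P;b+=P@o
    x=np.linalg.solve(A,b); return x,[round(1000*np.linalg.norm((np.eye(3)-np.outer(d,d))@(x-o)),1) for o,d in l]
def atz(r,z): return r[0]+r[1]*(z-r[0][2])/r[1][2]
E
python3 - <<'E'
from h import *
np.set_printoptions(precision=4,suppress=True)
o=get_obs();print(o)
C={}
for n in["scene","top"]:
    C[n]=read_camera(n);cv2.imwrite(f"pics/{n}0.png",C[n]["img"]);print(n,{k:v for k,v in C[n].items() if k!="img"})
for t in["tab_top","pointer","marker","knob_top","press","jig","punch","tube"]:
    P={n:place_of(n,t) for n in C}
    for n in C: print(t,n,[(np.round(d["centre"],1).tolist(),round(d["confidence"],2)) for d in P[n]])
    if all(P.values()): print(t,tri([ray(C[n],P[n][0]["centre"]) for n in C]))
E
```

```text
{'t': 0.0, 'q': array([ 1.0699,  0.4778,  0.0223,  1.5564, -0.0115,  1.1093, -0.0831]), 'joint_vel': array([ 0.0005,  0.0002, -0.0003,  0.0014, -0.0005, -0.0008, -0.0017]), 'joint_torque': array([ -0.0009, -59.645 ,   1.6078, -28.1198,   0.0126,   0.0095,
        -0.    ]), 'eef_pos': array([ 0.2581, -0.6231,  0.2303]), 'tool_rot': array([-0.0009,  0.9808,  0.1951, -0.0003]), 'contact_force': array([ 0.6606, -0.1859,  0.2467]), 'torque': array([-0.0071,  0.0149,  0.0155]), 'grasp_force': 0.0, 'gripper_width': 1.001773869097558}
scene {'fov_y': 45.97483684505146, 'cx': 253.67875228162382, 'cy': 192.25239419391346, 'world_to_cam': array([[-0.7093,  0.7046, -0.0211,  0.4071],
       [-0.4695, -0.45  ,  0.7596,  0.0834],
       [ 0.5257,  0.5487,  0.65  , -2.0254],
       [ 0.    ,  0.    ,  0.    ,  1.    ]])}
top {'fov_y': 45.852746474934314, 'cx': 259.5108241383668, 'cy': 191.28315455765642, 'world_to_cam': array([[ 0.0008, -0.9997, -0.024 , -0.0189],
       [ 0.9986, -0.0005,  0.0526, -0.5365],
       [-0.0526, -0.024 ,  0.9983, -1.5141],
       [ 0.    ,  0.    ,  0.    ,  1.    ]])
[... 755 characters left out ...]
.66)]
press (array([ 0.5742, -0.0211,  0.1168]), [np.float64(19.0), np.float64(19.0)])
jig scene [([254.2, 234.3], 0.8)]
jig top [([255.0, 180.5], 0.76), ([257.4, 184.3], 0.49), ([115.8, 149.9], 0.41)]
jig (array([ 0.5701, -0.0028,  0.0323]), [np.float64(2.0), np.float64(2.0)])
punch scene [([216.7, 217.1], 0.37)]
punch top [([254.3, 182.6], 0.65), ([407.4, 163.4], 0.43)]
punch (array([ 0.6123, -0.0492,  0.126 ]), [np.float64(70.0), np.float64(70.0)])
tube scene [([241.3, 217.3], 0.74), ([166.9, 239.9], 0.67), ([264.9, 172.1], 0.6)]
tube top [([333.3, 277.8], 0.92), ([275.4, 185.0], 0.85), ([326.5, 114.5], 0.72)]
tube (array([ 0.2462, -0.3477, -0.3254]), [np.float64(57.3), np.float64(57.3)])
```

```bash
python3 - <<'E'
import cv2
a=cv2.imread("pics/scene0.png")[120:320,150:390];cv2.imwrite("pics/s1.png",cv2.resize(a,(720,600),interpolation=2))
b=cv2.imread("pics/top0.png")[90:270,140:380];cv2.imwrite("pics/t1.png",cv2.resize(b,(800,600),interpolation=2))
E
```

```text
(no output)
```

View pics/s1.png

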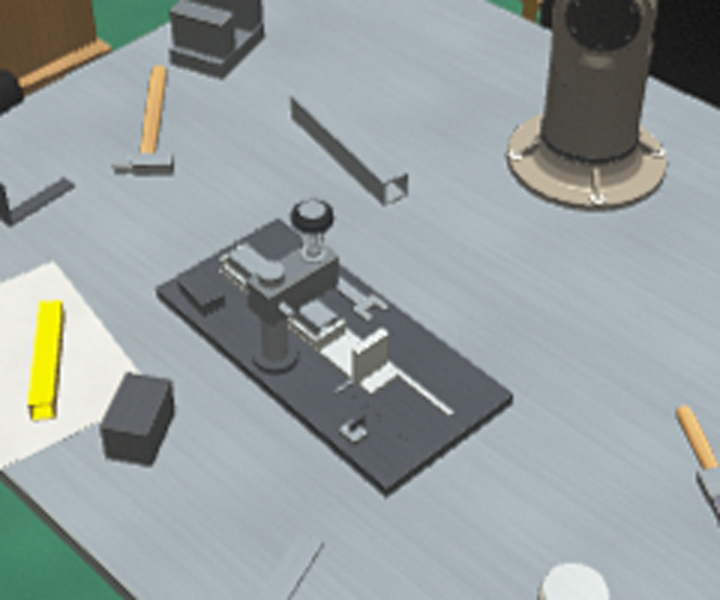

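View pics/t1.png

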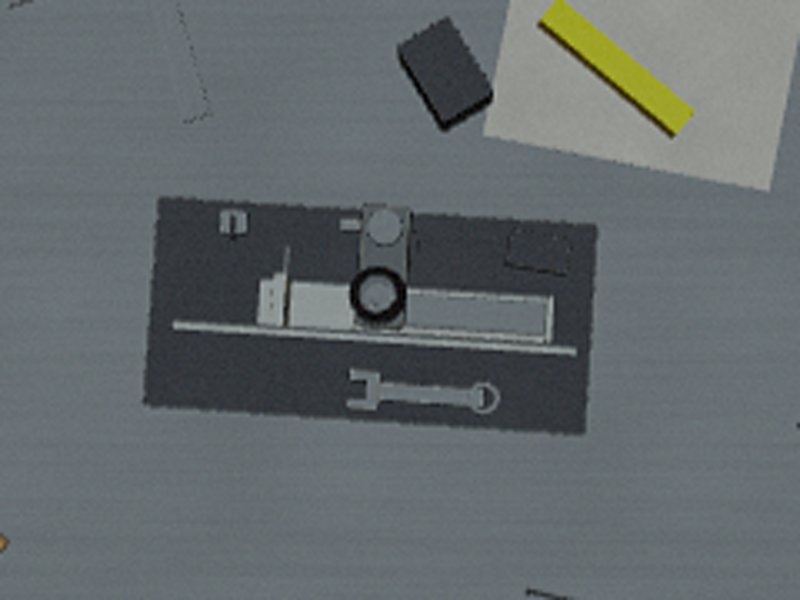

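The scene shows the jig with tab near (273,237), knob (254,192) and marker (267,263). In the top view, tab/pointer are near (226,165) and fin near (210,157). The jig yaw is about -3.5°. Moving over the jig for wrist views.

carry_out:
  rows: "20 46 15 -2.6;20 46 15 -2.6;20 46 15 -2.6;20 46 15 -2.6;20 46 15 -2.6;20 46 15 -2.6;20 46 15 -2.6;20 46 15 -2.6;20 46 15 -2.6;20 46 15 -2.6"

```text
t: 2.15
eef_pos: [0.4587, -0.1621, 0.3821]
tool_rot: [0.0, 1.0, -0.031, 0.0]
contact_force: [-0.0, -0.1, -0.1]
gripper_width: 0.998
grasp_force: 0.0
```

carry_out:
  rows: "20 42 0 0;20 42 0 0;20 42 0 0;20 42 0 0;20 42 0 0;12 42 0 0;0 0 0 0;0 0 0 0"

```text
t: 3.15
eef_pos: [0.5703, 0.0878, 0.3812]
tool_rot: [0.0, 1.0, -0.031, -0.0]
contact_force: [0.4, -0.4, -0.8]
gripper_width: 1.004
grasp_force: 0.0
```

```bash
python3 - <<'E'
from h import *
np.set_printoptions(precision=4,suppress=True)
o=get_obs();print(o["t"],o["eef_pos"],o["tool_rot"])
c=read_camera("wrist");cv2.imwrite("pics/w1.png",c["img"]);print(c["fov_y"],c["world_to_cam"]);
import pickle;pickle.dump(c,open("w1.pkl","wb"))
for t in["tab_top","pointer","marker","knob_top"]:
    print(t,[(np.round(d["centre"],1).tolist(),round(d["confidence"],2)) for d in place_of("wrist",t)])
E
```

```text
3.15 [0.5703 0.0878 0.3812] [ 0.0003  0.9995 -0.0306 -0.0001]
66.55999800647201 [[-0.0608 -0.9981  0.0008  0.1226]
 [ 0.9567 -0.0585 -0.2853 -0.4597]
 [ 0.2848 -0.0165  0.9584 -0.684 ]
 [ 0.      0.      0.      1.    ]]
tab_top [([250.2, 149.9], 0.96)]
pointer [([249.5, 113.2], 0.63), ([249.9, 151.1], 0.52)]
marker [([214.8, 99.5], 0.61)]
knob_top [([351.0, 179.9], 0.66), ([251.7, 152.4], 0.49)]
```

View pics/w1.png

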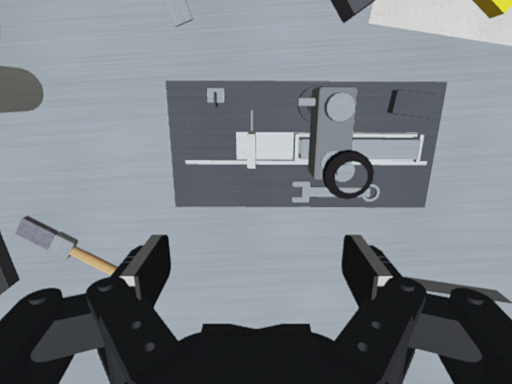

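Wrist view is square with the jig: tab at (251,150), pointer tip (252,111), fin (217,100), knob (348,175). I'll take a second view 60 mm further toward -x and triangulate all of them.

carry_out:
  rows: "-35 30 0 0;-35 30 0 0;0 0 0 0;0 0 0 0"

```text
t: 3.9
eef_pos: [0.5008, 0.1474, 0.3815]
tool_rot: [0.0, 1.0, -0.031, 0.0]
contact_force: [-0.1, 0.4, 0.6]
gripper_width: 0.998
grasp_force: 0.0
```

```bash
cat > m.py <<'E'
from h import *
import pickle
np.set_printoptions(precision=4,suppress=True)
o=get_obs();print(o["t"],o["eef_pos"],o["tool_rot"])
C={"w1":pickle.load(open("w1.pkl","rb"))}
P={"w1":dict(tab_top=[250.2,149.9],pointer=[249.5,113.2],marker=[214.8,99.5],knob_top=[351.0,179.9])}
for n in["wrist","scene","top"]:
    C[n]=read_camera(n);P[n]={}
    for t in["tab_top","pointer","marker","knob_top"]:
        d=place_of(n,t)
        if d: P[n][t]=d[0]["centre"];print(n,t,np.round(d[0]["centre"],1),round(d[0]["confidence"],2))
pickle.dump(C["wrist"],open("w2.pkl","wb"));cv2.imwrite("pics/w2.png",C["wrist"]["img"])
a=-0.0613;R=np.array([[np.cos(a),np.sin(a)],[-np.sin(a),np.cos(a)]])
for t in["tab_top","pointer","marker","knob_top"]:
    for S in(["w1","wrist"],["w1","wrist","scene","top"]):
        x,e=tri([ray(C[n],P[n][t]) for n in S if t in P[n]]);print(t,S,x,e,"jig xy",R@x[:2])
i=C["wrist"]["img"][30:230,120:400];cv2.imwrite("pics/w2c.png",cv2.resize(i,(798,570),interpolation=2))
E
python3 m.py
```

```text
3.9 [0.5008 0.1474 0.3815] [ 0.0003  0.9995 -0.0311  0.0004]
wrist tab_top [288.2  98.6] 0.9
wrist pointer [287.   57.8] 0.78
wrist marker [251.4  48.8] 0.77
wrist knob_top [419.2 101. ] 0.93
scene tab_top [272.6 237.1] 0.69
scene pointer [259.4 248.5] 0.94
scene marker [265.6 262.5] 0.4
scene knob_top [249.9 184.8] 0.51
top tab_top [222.5 175. ] 0.58
top pointer [229.1 166.4] 0.74
top marker [210.6 161.4] 0.38
top knob_top [252.4 179.1] 0.49
tab_top ['w1', 'wrist'] [0.5686 0.0971 0.0911] [np.float64(0.6), np.float64(0.6)] jig xy [0.5615 0.1317]
tab_top ['w1', 'wrist', 'scene', 'top'] [0.5744 0.0979 0.0969] [np.float64(5.4), np.float64(5.5), np.float64(2.5), np.float64(9.9)] jig xy [0.5674 0.1329]
pointer ['w1', 'wrist'] [0.6222 0.0956 0.0857] [np.float64(1.7), np.float64(1.7)] jig xy [0.6152 0.1335]
pointer ['w1', 'wrist', 'scene', 'top'] [0.6218 0.0879 0.0607] [np.float64(7.2), np.float64(7.7), np.float64(6.5), np.float64(10.0)] jig xy [0.6153 0.1258]
marker ['w1', 'wrist'] [0.6428 0.1462 0.0553] [np.float64(0.9), np.float64(0.9)] jig xy [0.6326 0.1853]
marker ['w1', 'wrist', 'scene', 'top'] [0.6423 0.1429 0.049 ] [np.float64(4.9), np.float64(2.9), np.float64(9.6), np.float64(8.5)] jig xy [0.6323 0.182 ]
knob_top ['w1', 'wrist'] [ 0.5606 -0.0032  0.2515] [np.float64(0.4), np.float64(0.4)] jig xy [0.5597 0.0312]
knob_top ['w1', 'wrist', 'scene', 'top'] [ 0.5625 -0.0053  0.2609] [np.float64(4.6), np.float64(6.8), np.float64(13.3), np.float64(4.5)] jig xy [0.5618 0.0292]
```

View pics/w2c.png

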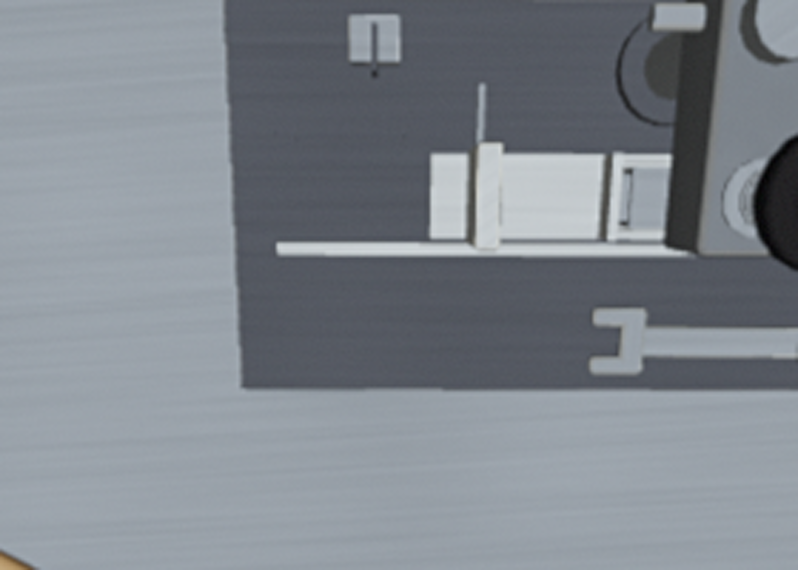

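Second view: pointer tip at full pixel (289,59), fin column 251.6, tab top (291,99). Refining by patch matching between the two wrist views.

```bash
cat > r.py <<'E'
from h import *
import pickle
np.set_printoptions(precision=4,suppress=True)
c1,c2=[pickle.load(open(f,"rb")) for f in("w1.pkl","w2.pkl")]
a=-0.0613;R=np.array([[np.cos(a),np.sin(a)],[-np.sin(a),np.cos(a)]])
K=6
up=lambda c:cv2.resize(c["img"],None,fx=K,fy=K,interpolation=cv2.INTER_CUBIC)
u1,u2=up(c1),up(c2)
def m(name,p2,h,p1):
    x,y=[int(K*(v+.5)) for v in p2];s=int(h*K);T=u2[y-s:y+s,x-s:x+s]
    X,Y=[int(K*(v+.5)) for v in p1];r=s+12*K;A=u1[Y-r:Y+r,X-r:X+r]
    q=cv2.matchTemplate(A,T,cv2.TM_CCOEFF_NORMED);_,v,_,l=cv2.minMaxLoc(q)
    f=np.array([X-r+l[0]+s,Y-r+l[1]+s])/K-.5
    p,e=tri([ray(c1,f),ray(c2,np.array([x,y])/K-.5)]);print(name,f,round(v,2),p,e,"jig",R@p[:2])
m("tabtop far end",(291.5,82),5,(251,133))
m("tabtop near end",(290.5,116),5,(251,167))
m("pointer tip",(289.1,60),5,(252,111))
m("marker block",(251.6,45),8,(216,96))
m("fin lower tip",(251.6,56),4,(216,106))
m("plate corner",(205,165.5),6,(175,207))
m("wrench jaw",(337,149),8,(300,190))
for n,c in(("w1",c1),("w2",c2)):
    d=place_of and None
for z in(.045,.055,.065):
    print(z,[ (R@atz(ray(c,p),z)[:2]) for c,p in((c1,(252,111)),(c2,(289.1,59.1)),(c1,(216.5,105)),(c2,(251.6,56)))])
E
python3 r.py
```

```text
tabtop far end [239.6667 133.5   ] 0.92 [0.5939 0.1029 0.1427] [np.float64(6.9), np.float64(6.9)] jig [0.5865 0.1391]
tabtop near end [259.8333 155.1667] 0.93 [ 0.5374  0.0822 -0.0231] [np.float64(0.2), np.float64(0.2)] jig [0.5314 0.115 ]
pointer tip [251.6667 110.8333] 0.99 [0.6232 0.0913 0.0591] [np.float64(0.0), np.float64(0.0)] jig [0.6164 0.1293]
marker block [215.3333  96.3333] 0.9 [0.6477 0.1454 0.0544] [np.float64(0.4), np.float64(0.4)] jig [0.6376 0.1848]
fin lower tip [216.6667 106.3333] 0.56 [0.6331 0.146  0.0493] [np.float64(0.2), np.float64(0.2)] jig [0.623  0.1845]
plate corner [175.6667 205.8333] 0.99 [0.4684 0.236  0.0403] [np.float64(0.1), np.float64(0.1)] jig [0.4531 0.2642]
wrench jaw [301.1667 191.1667] 0.98 [0.4844 0.0155 0.0478] [np.float64(0.2), np.float64(0.2)] jig [0.4825 0.0451]
0.045 [array([0.6156, 0.129 ]), array([0.6193, 0.1277]), array([0.6248, 0.185 ]), array([0.6237, 0.1846])]
0.055 [array([0.616 , 0.1288]), array([0.6181, 0.1287]), array([0.625 , 0.1838]), array([0.6224, 0.1844])]
0.065 [array([0.6164, 0.1287]), array([0.6169, 0.1298]), array([0.6252, 0.1825]), array([0.6211, 0.1843])]
```

Consistent: plate top z≈0.040, pointer z≈0.059, so tab top ≈ (0.568,0.095,0.111). Travel needed is about 55.5 mm along jig y.

carry_out:
  rows: "34 -26 0 0;33 -26 0 0;0 0 -50 0;0 0 -50 0;0 0 -50 0;0 0 -50 0;0 0 0 0;0 0 0 0"
  claw: 50
  force: 30

```text
t: 5.65
eef_pos: [0.5686, 0.0969, 0.1832]
tool_rot: [-0.0, 1.0, -0.03, 0.001]
contact_force: [-0.5, 0.3, 0.7]
gripper_width: 0.589
grasp_force: 0.0
```

```bash
python3 - <<'E'
from h import *
c=read_camera("wrist");cv2.imwrite("pics/w3.png",c["img"])
for p in[(.568,.095,.111),(.6232,.0913,.059)]: print(proj(c,p))
print(get_obs()["eef_pos"],[ (d["centre"],d["confidence"]) for d in place_of("wrist","tab_top")])
E
```

```text
[259.20109861 195.14361122]
[259.18977961 117.92798041]
[0.56902396 0.09700553 0.18381804] [([256.2, 194.5], 0.93)]
```

View pics/w3.png

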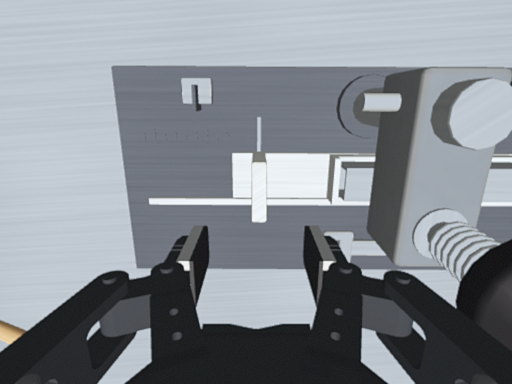

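The tab (259,195) is centred between the fingers. Descending and closing.

carry_out:
  rows: "0 -1 -40 0;0 -1 -40 0;0 0 -22 0;0 0 0 0;0 0 0 0"

```text
t: 6.38
eef_pos: [0.5689, 0.0948, 0.0813]
tool_rot: [-0.0, 1.0, -0.031, 0.002]
contact_force: [0.1, 1.0, 1.0]
gripper_width: 0.587
grasp_force: 0.0
```

carry_out:
  rows: "0 0 0 0;0 0 0 0;0 0 0 0;0 0 0 0;0 0 0 0;0 0 0 0"
  claw: 0
  force: 40

```text
t: 7.12
eef_pos: [0.568, 0.0946, 0.0804]
tool_rot: [-0.0, 1.0, -0.031, 0.001]
contact_force: [-1.6, -0.2, 6.7]
gripper_width: 0.133
grasp_force: 41.6
```

carry_out:
  rows: "0.5 8 0 0;0.5 8 0 0;0.5 8 0 0;0.5 8 0 0;0.5 8 0 0;0.5 8 0 0;0.4 5 0 0;0 0 0 0;0 0 0 0"

```text
t: 8.25
eef_pos: [0.5714, 0.1458, 0.0804]
tool_rot: [0.001, 1.0, -0.031, 0.0]
contact_force: [-2.3, -4.6, 9.4]
gripper_width: 0.133
grasp_force: 41.9
```

```bash
python3 - <<'E'
from h import *
import pickle
o=get_obs();print(o["eef_pos"],o["contact_force"])
c=read_camera("wrist");pickle.dump(c,open("w4.pkl","wb"));i=c["img"][60:260,120:400]
cv2.imwrite("pics/w4.png",cv2.resize(i,(798,570),interpolation=2))
print(*[(t,[(np.round(d["centre"],1),round(d["confidence"],2)) for d in place_of("wrist",t)]) for t in("pointer","marker")])
E
```

```text
[0.57136199 0.14579194 0.08036608] [-2.27890968 -4.64554601  9.40899812]
('pointer', [(array([254.1, 127.8]), 0.67)]) ('marker', [(array([248.5,  99.3]), 0.57)])
```

View pics/w4.png

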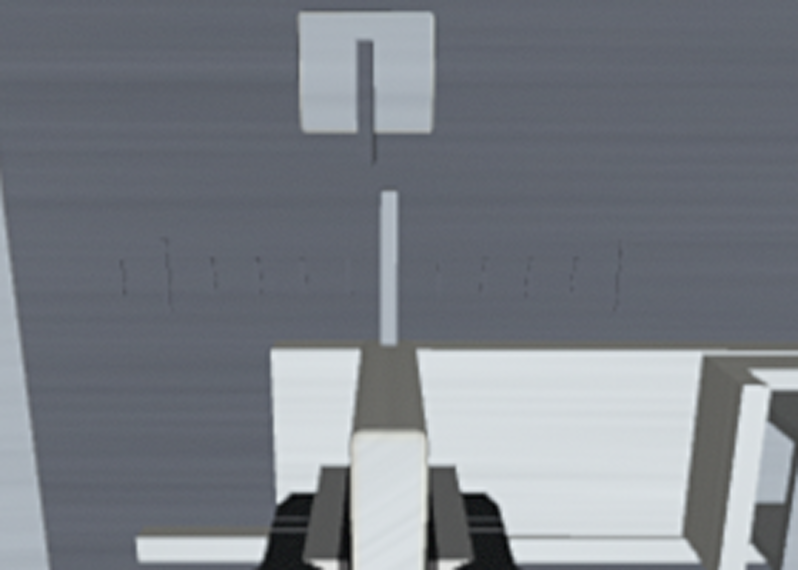

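Pointer tip column 389 and fin centre about 366.5 in the crop, at about 5.3 px/mm, so 4.3 mm remain.

carry_out:
  rows: "0.1 2.2 0 0;0.1 2.1 0 0;0 0 0 0;0 0 0 0"

```text
t: 8.9
eef_pos: [0.5715, 0.1492, 0.0803]
tool_rot: [0.001, 0.999, -0.032, 0.0]
contact_force: [-3.7, -6.3, 9.1]
gripper_width: 0.133
grasp_force: 42.0
```

```bash
python3 - <<'E'
from h import *
o=get_obs();print(o["eef_pos"],o["contact_force"])
c=read_camera("wrist");i=c["img"][55:135,210:300]
cv2.imwrite("pics/w5.png",cv2.resize(i,None,fx=6,fy=6,interpolation=2))
a=-0.0613
for n,p,z in(("ptr old crop",(120+389/2.85,60+192/2.85),.059),):print(atz(ray(c,p),z))
E
```

```text
[0.57154951 0.14923397 0.08033776] [-3.66296073 -6.33692495  9.14292681]
[0.62754291 0.14592913 0.059     ]
```

View pics/w5.png

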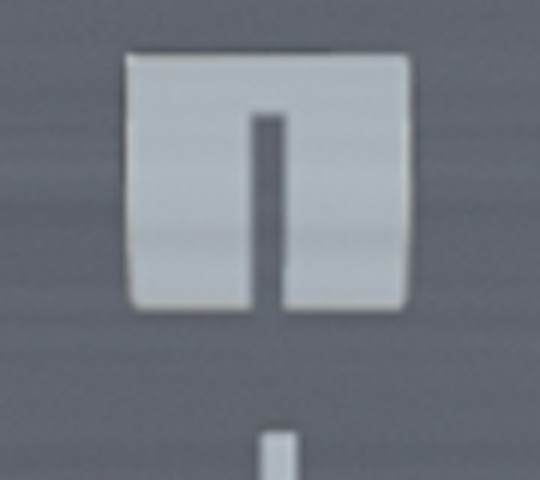

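Fin column 268 versus pointer 279: about 1 mm short. Nudging, then releasing and rising clear.

carry_out:
  rows: "0 1.6 0 0;0 0 0 0;0 0 0 0;0 0 0 0"

```text
t: 9.45
eef_pos: [0.5717, 0.1506, 0.0804]
tool_rot: [0.002, 0.999, -0.032, 0.0]
contact_force: [-2.1, -6.0, 9.4]
gripper_width: 0.136
grasp_force: 42.0
```

carry_out:
  rows: "0 0 0 0;0 0 0 0;0 0 0 0;0 0 0 0"
  claw: 45

```text
t: 9.95
eef_pos: [0.5709, 0.1536, 0.0792]
tool_rot: [-0.0, 1.0, -0.03, -0.0]
contact_force: [-0.0, -0.1, 0.9]
gripper_width: 0.529
grasp_force: 0.0
```

```bash
python3 - <<'E'
from h import *
o=get_obs();print(o["eef_pos"],o["contact_force"],o["gripper_width"])
c=read_camera("wrist");i=c["img"][55:135,210:300]
cv2.imwrite("pics/w6.png",cv2.resize(i,None,fx=6,fy=6,interpolation=2))
E
```

```text
[0.57086212 0.15355878 0.07916576] [-0.02592077 -0.05495588  0.89072286] 0.5289722665612706
```

View pics/w6.png

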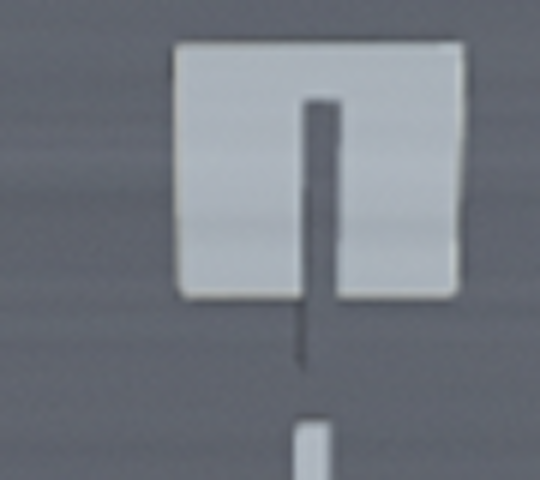

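Pointer 313 vs block centre 319: about 0.5 mm, well set. Rising and going over the knob with closed fingers.

carry_out:
  rows: "0 0 30 0;0 0 40 0;0 0 50 0;0 0 50 0;0 0 50 0;0 0 0 0"

```text
t: 10.75
eef_pos: [0.573, 0.1545, 0.304]
tool_rot: [-0.001, 1.0, -0.03, 0.004]
contact_force: [-0.1, 0.5, -1.0]
gripper_width: 0.528
grasp_force: 0.0
```

carry_out:
  rows: "-2.5 -39 0 0;-2.5 -39 0 0;-2.5 -39 0 0;-2.5 -40.5 0 0;0 0 0 0;0 0 0 0"
  claw: 0

```text
t: 11.5
eef_pos: [0.5606, -0.0036, 0.2985]
tool_rot: [-0.0, 1.0, -0.03, -0.001]
contact_force: [-1.0, 0.4, -0.8]
gripper_width: -0.001
grasp_force: 0.0
```

```bash
python3 - <<'E'
from h import *
o=get_obs();print(o["t"],o["eef_pos"],o["contact_force"],o["gripper_width"])
c=read_camera("wrist");cv2.imwrite("pics/w7.png",c["img"])
print(proj(c,(.561,-.004,.248)),proj(c,o["eef_pos"]),[(d["centre"],d["confidence"]) for d in place_of("wrist","knob_top")])
E
```

```text
11.5 [ 0.56059271 -0.00363269  0.29849274] [-0.98249152  0.40917782 -0.82114306] -0.00145679954063854
[257.26071107 203.4404929 ] [257.05739762 236.69320081] [([256.6, 203.7], 0.68), ([257.6, 153.7], 0.29), ([368.7, 102.9], 0.24)]
```

View pics/w7.png

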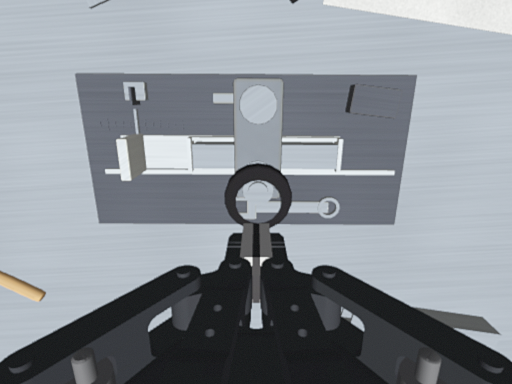

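The knob ring at (258,197) is right under the fingertips. Descending in small steps while watching the force.

carry_out:
  rows: "0 0 -20 0;0 0 -12 0;0 0 0 0;0 0 0 0"

```text
t: 12.1
eef_pos: [0.5613, -0.0038, 0.2678]
tool_rot: [-0.0, 1.0, -0.03, 0.0]
contact_force: [1.3, 0.1, -0.8]
gripper_width: -0.0
grasp_force: 0.0
```

carry_out:
  rows: "0 0 -4 0;0 0 -4 0;0 0 -4 0;0 0 -4 0;0 0 0 0"

```text
t: 12.72
eef_pos: [0.5607, -0.0043, 0.2509]
tool_rot: [0.0, 1.0, -0.031, -0.0]
contact_force: [0.3, 0.3, 0.5]
gripper_width: 0.004
grasp_force: 0.0
```

carry_out:
  rows: "0 0 -3 0;0 0 -3 0;0 0 -3 0;0 0 0 0"

```text
t: 13.22
eef_pos: [0.5611, -0.0042, 0.2425]
tool_rot: [-0.0, 1.0, -0.03, 0.0]
contact_force: [-1.1, 0.3, 4.7]
gripper_width: 0.002
grasp_force: 2.3
```

carry_out:
  rows: "0 0 -2 0;0 0 -2 0;0 0 0 0"

```text
t: 13.6
eef_pos: [0.5612, -0.0042, 0.2386]
tool_rot: [0.0, 1.0, -0.031, 0.0]
contact_force: [-2.2, 0.8, 4.8]
gripper_width: 0.001
grasp_force: 2.6
```

carry_out:
  rows: "0 0 -2 0;0 0 -2 0;0 0 0 0"

```text
t: 13.98
eef_pos: [0.5612, -0.0042, 0.2347]
tool_rot: [0.0, 1.0, -0.031, 0.0]
contact_force: [-2.5, -0.4, 5.9]
gripper_width: 0.003
grasp_force: 2.9
```

carry_out:
  rows: "0 0 -2 0;0 0 -2 0;0 0 0 0"

```text
t: 14.35
eef_pos: [0.5612, -0.0042, 0.2308]
tool_rot: [0.0, 1.0, -0.031, 0.0]
contact_force: [-1.6, 0.7, 5.7]
gripper_width: -0.002
grasp_force: 3.2
```

carry_out:
  rows: "0 0 -1.5 0;0 0 -1.5 0;0 0 0 0"

```text
t: 14.72
eef_pos: [0.5612, -0.0042, 0.2279]
tool_rot: [0.0, 1.0, -0.031, 0.0]
contact_force: [-1.6, -0.3, 6.1]
gripper_width: 0.002
grasp_force: 3.4
```

carry_out:
  rows: "0 0 -1.5 0;0 0 -1.5 0;0 0 0 0"

```text
t: 15.1
eef_pos: [0.5611, -0.0042, 0.2249]
tool_rot: [0.0, 1.0, -0.031, 0.0]
contact_force: [-3.0, -1.3, 8.2]
gripper_width: -0.002
grasp_force: 3.7
```

carry_out:
  rows: "0 0 -1.5 0;0 0 -1.5 0;0 0 0 0"

```text
t: 15.48
eef_pos: [0.5612, -0.0042, 0.2233]
tool_rot: [0.0, 1.0, -0.031, 0.001]
contact_force: [-6.7, -0.7, 16.4]
gripper_width: 0.005
grasp_force: 8.2
```

carry_out:
  rows: "0 0 -1.5 0;0 0 -1 0;0 0 0 0"

```text
t: 15.85
eef_pos: [0.5613, -0.0041, 0.2229]
tool_rot: [0.0, 1.0, -0.031, 0.001]
contact_force: [-12.5, -1.0, 31.7]
gripper_width: -0.002
grasp_force: 15.4
```

On the tube. Easing off slightly and holding.

carry_out:
  rows: "0 0 1 0;0 0 0 0;0 0 0 0"

```text
t: 16.23
eef_pos: [0.5612, -0.0042, 0.2231]
tool_rot: [0.0, 1.0, -0.031, 0.001]
contact_force: [-10.3, 0.0, 25.1]
gripper_width: 0.002
grasp_force: 12.5
```

carry_out:
  rows: "0 0 0 0;0 0 0 0;0 0 0 0;0 0 0 0;0 0 0 0;0 0 0 0;0 0 0 0"

```text
t: 17.1
eef_pos: [0.5613, -0.0042, 0.2231]
tool_rot: [0.0, 1.0, -0.031, 0.001]
contact_force: [-10.2, -0.5, 25.2]
gripper_width: -0.004
grasp_force: 12.5
```

carry_out:
  rows: "0 0 3 0;0 0 4 0;0 0 6 0;0 0 8 0;0 0 10 0;0 0 15 0;0 0 30 0;0 0 40 0;0 0 0 0;0 0 0 0"

```text
t: 18.35
eef_pos: [0.5606, -0.0043, 0.3354]
tool_rot: [0.0, 1.0, -0.03, -0.0]
contact_force: [-0.6, -0.0, -1.3]
gripper_width: -0.0
grasp_force: 0.0
```

carry_out:
  rows: "-20 40 0 0;-20 40 0 0;-20 40 0 0;0 0 0 0;0 0 0 0"

```text
t: 18.98
eef_pos: [0.5007, 0.115, 0.3349]
tool_rot: [0.001, 1.0, -0.031, -0.001]
contact_force: [-0.7, -0.5, 0.4]
gripper_width: 0.0
grasp_force: 0.0
```

```bash
python3 - <<'E'
from h import *
o=get_obs();print(o["t"],o["eef_pos"],o["contact_force"])
c=read_camera("wrist");i=c["img"][0:200,100:400]
cv2.imwrite("pics/w8.png",cv2.resize(i,(798,532),interpolation=2))
E
```

```text
18.975 [0.50074472 0.11497338 0.33486321] [-0.66439666 -0.51848654  0.3940488 ]
```

View pics/w8.png

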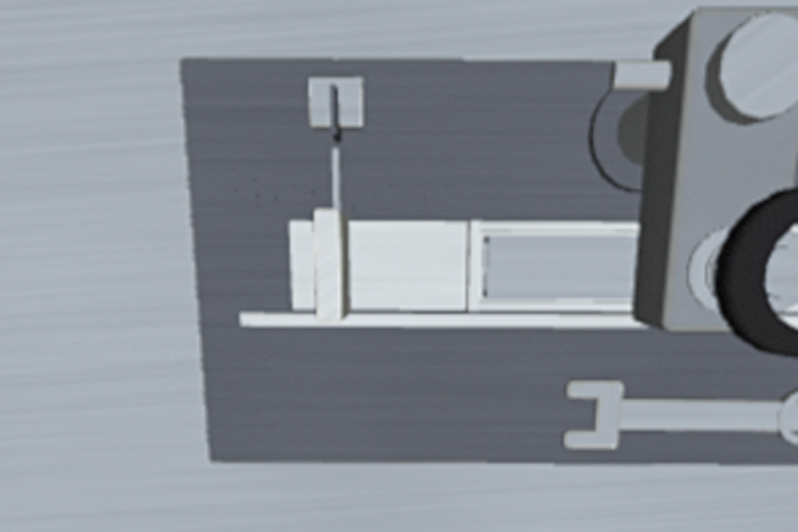

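The pointer (336,150) is still in line with the fin (335,140), the knob is up, and the tube is in its tray. Handing in.

```bash
python3 -c "
from station import *
print(hand_in())"
```

```text
the job is handed in; nothing more can be done
None
```

The slide is set with its pointer about 0.5 mm from the marker's fin, the punch was pressed on the tube for over a second at an estimated 17 N and released, and the job is handed in at about 19 s; no verdict was returned.

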